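Index the middle-sized bowl on its carving stand

ROBOT

A 7-joint arm with a two-finger parallel gripper is mounted at the origin on the work surface. World frame = base frame: x ahead of the robot, y to its left, z up, the work surface at z = 0. Lengths are in m, angles in rad, forces in N, time in s.
With the tool pointing down it reaches from about 0.4 to 0.85 m from the base axis. Payload 4.5 kg.
Tool frame: the origin (TCP) lies at the very end of the fingers, on their centre line; the grasp point (between the pads) lies 19 mm behind it; z points along the fingers, y is the line along which they close (so a half turn about z gives the same grasp; the last joint's range is limited). The gripper opens to 88 mm and grips with 3 to 60 N. Pads are 18 mm wide; open, the fingers measure 123 mm over their backs; the gripper's body (75 mm by 187 mm) begins 45 mm behind the grasp point.
Start: joints at [1.341, 0.689, -0.195, 1.565, 0.157, 0.902, -0.215], TCP at [0.163, -0.603, 0.217] pointing down, gripper open.
Joint ranges: [-3.01, 3.01], [-0.46, 2.08], [-1.47, 1.51], [0.13, 2.56], [-1, 4.14], [0.04, 2.09], [-2.66, 2.66]. Speed limits (rad/s): [2.57, 2.57, 3.14, 3.14, 3.14, 3.14, 3.14].

INTERFACE

Orientations are given as a unit quaternion [x, y, z, w].
In Python, from plant import r gives the robot as it stands. The module is installed in compiled form; this text tells all that it offers.
- The arm moves only by the tool step_arm, never from a script. Its argument "increments" is a list of rows, each a list of 2 entries, a list of its own where there are three numbers: the shift along the world's x, y, z in cm, then the turn, a rotation vector about the world's x, y, z in degrees. A call has exactly 10 rows; each row shifts and turns the commanded pose from where the row before left it; what a row does not reach is not made up. A row lasts 1/10 s, in which the tool goes at most 50 mm and 8.59 degrees, less where a joint would pass 70% of its speed; a pose out of reach is approached as far as the arm can. A call is refused whole if a number of a shift passes 5 or a number of a turn 8.59, either way. A call with a gripper value outside its range is refused whole. "fingers" is the opening, from 0 (shut) to 1 (fully open), set as the call begins (left out, the last holds). The fingers move at their own pace and stop on an object; "grip_force" is the grip in N (left out, the last holds). Time passes only in rows, so rows that do not move let the fingers close, or fill a call up. It gives the time, the measured TCP pose, the force, the opening and the grip force at its end, in the units of the state.
- r.get_state(): the state, without advancing time (a new reading comes with each control period).
- r.snapshot(name): name is "side" or "top" or "wrist"; returns (picture, depth): 420x560x3 uint8, red, green, blue; 420x560 float32, m along the optical axis (not along the pixel's ray), 0 where there is no reading.
- r.calibration(name): a dict with "fov_y" (degrees; the focal length in pixels is half the picture's height over the tangent of half this angle, whatever the lens; pixels are square), "cx", "cy" (the principal point, pixels), "k1" (the pictures are not rectified: a ray, as slopes to the right and down, at radius r is drawn at 1 + k1 r^2 times it, then the intrinsics apply), "R" (3x3) and "t" (3): a world point X has camera coordinates R X + t. Camera axes: x right, y down, z forward; pixel columns grow to the right and rows downward; lengths in m; the calibration is good to about 2 mm. A picture is of the moment at which its call begins: read the wrist's pose just before it. calibration takes no time and is no camera call; for the wrist camera it gives the pose at the moment of the call.
- r.finish_job(): hands the job in; it is judged then, once.
The state is a dict: "clock": time; "q": joint angles; "qd": joint speeds; "joint_torque": joint torques, N m; "tool_pos": TCP position; "eef_rot": TCP orientation; "contact_force": force on the tool from outside, world axes, zero at the start; "moment": the same for the moment, N m; "opening": opening from 0.0 (shut) to 1.0 (fully open); "finger_force": force on a finger pad.
Only numpy, scipy, OpenCV 4.12 (cv2) and the standard library are available. Lean on these libraries where they do the work, as an engineer would, in place of code of your own. Each camera call takes 0.05 s, during which the arm holds its last target. There are 200 camera calls.

TASK

The middle-sized of the three lugged walnut bowls is next to be carved: turn it on its stand until its lug handle points straight at the steel pointer of that stand, then swing that stand's clamp lever fully shut. Leave the other two bowls and their levers as they are, do not shift or knock over anything lying or standing on the bench, and let go when done.

Things in the scene. Friction and masses are not known exactly. Their poses are not given: they have to be found in the camera images.
- stand_small: fixed green carving stand that carries the small bowl; origin on the bench under the bowl's upright axis. Round foot 160 mm across. Its -x side carries the pointer, its +y side the clamp lever. x, y and yaw are readable here
- bowl_small (a joint): turn of the small walnut bowl (rim 96 mm across) about the upright axis of its stand, rad, positive anticlockwise from above; 0 when the lug points along the stand's +x (away from the pointer), +pi or -pi when it points straight at the pointer; end stops at +-3.6. Turns stiffly (about 0.2 N m) and stays where it is left
- lug_small (a point): outer tip of the lug handle of the small bowl, 108 mm from the axis at mid-height of the lug (104 mm above the bench). The lug is a straight radial bar 24 mm wide and 18 mm thick, 95 to 113 mm above the bench, round-ended, from the bowl rim (radius 48 mm, top at 115 mm) to 108 mm radius; under it there is free air down to the stand's foot (22 mm high at most)
- lever_small (a joint): swing of the clamp lever of stand_small, rad: 0 = fully shut, against its stop, lying along the stand's +x; grows anticlockwise from above as it swings open and outward, 1.35 = fully open. Moves at about 0.12 N m, stays where it is left, no spring; it does not itself block the bowl
- knob_small (a point): top centre of the black upright knob at the end of the clamp lever of stand_small: 18 mm across, 53 to 83 mm above the bench, 55 mm from the lever's upright pivot, which stands 78 mm from the bowl axis on the stand's +y side. The lever bar is 12 mm wide, 55 to 63 mm high. The lug passes over it
- stand_medium: fixed green carving stand that carries the medium bowl; origin on the bench under the bowl's upright axis. Round foot 160 mm across. Its -x side carries the pointer, its +y side the clamp lever. x, y and yaw are readable here
- bowl_medium (a joint): turn of the medium walnut bowl (rim 120 mm across) about the upright axis of its stand, rad, positive anticlockwise from above; 0 when the lug points along the stand's +x (away from the pointer), +pi or -pi when it points straight at the pointer; end stops at +-3.6. Turns stiffly (about 0.2 N m) and stays where it is left
- lug_medium (a point): outer tip of the lug handle of the medium bowl, 108 mm from the axis at mid-height of the lug (104 mm above the bench). The lug is a straight radial bar 24 mm wide and 18 mm thick, 95 to 113 mm above the bench, round-ended, from the bowl rim (radius 60 mm, top at 115 mm) to 108 mm radius; under it there is free air down to the stand's foot (22 mm high at most)
- lever_medium (a joint): swing of the clamp lever of stand_medium, rad: 0 = fully shut, against its stop, lying along the stand's +x; grows anticlockwise from above as it swings open and outward, 1.35 = fully open. Moves at about 0.12 N m, stays where it is left, no spring; it does not itself block the bowl
- knob_medium (a point): top centre of the black upright knob at the end of the clamp lever of stand_medium: 18 mm across, 53 to 83 mm above the bench, 55 mm from the lever's upright pivot, which stands 78 mm from the bowl axis on the stand's +y side. The lever bar is 12 mm wide, 55 to 63 mm high. The lug passes over it
- stand_large: fixed green carving stand that carries the large bowl; origin on the bench under the bowl's upright axis. Round foot 160 mm across. Its -x side carries the pointer, its +y side the clamp lever. x, y and yaw are readable here
- bowl_large (a joint): turn of the large walnut bowl (rim 144 mm across) about the upright axis of its stand, rad, positive anticlockwise from above; 0 when the lug points along the stand's +x (away from the pointer), +pi or -pi when it points straight at the pointer; end stops at +-3.6. Turns stiffly (about 0.2 N m) and stays where it is left
- lug_large (a point): outer tip of the lug handle of the large bowl, 108 mm from the axis at mid-height of the lug (104 mm above the bench). The lug is a straight radial bar 24 mm wide and 18 mm thick, 95 to 113 mm above the bench, round-ended, from the bowl rim (radius 72 mm, top at 115 mm) to 108 mm radius; under it there is free air down to the stand's foot (22 mm high at most)
- lever_large (a joint): swing of the clamp lever of stand_large, rad: 0 = fully shut, against its stop, lying along the stand's +x; grows anticlockwise from above as it swings open and outward, 1.35 = fully open. Moves at about 0.12 N m, stays where it is left, no spring; it does not itself block the bowl
- knob_large (a point): top centre of the black upright knob at the end of the clamp lever of stand_large: 18 mm across, 53 to 83 mm above the bench, 55 mm from the lever's upright pivot, which stands 78 mm from the bowl axis on the stand's +y side. The lever bar is 12 mm wide, 55 to 63 mm high. The lug passes over it
- pointer_medium (a point): tip of the steel pointer of the medium bowl's stand, 116 mm from the bowl axis along the stand's -x, 104 mm above the bench, 8 mm beyond the lug's sweep; its 12 mm post stands at 131 mm radius and is 112 mm high. The other two stands are the same
- oil: loose amber bottle, 56 mm across, 185 mm high, standing; origin under its centre
- blank: loose upright square oak blank, 46 x 46 x 190 mm; origin under its centre
- jar: loose jar, 72 mm across, 100 mm high, standing; origin under its centre
- spindle: loose turned oak spindle standing up, 52 mm across its foot, 170 mm high; origin under its centre
- mallet: loose walnut mallet lying on the bench, about 280 mm long along its x, under 50 mm high; origin under the middle
- gouge: loose turning gouge with a wooden handle lying on the bench, 280 mm long along its x, 26 mm high
- chuck_key: loose steel T-shaped chuck key lying on the bench, 90 x 70 mm, 16 mm high
- sander: loose cork sanding block, 52 x 34 x 26 mm, lying on the bench

How it is judged:
By the outcome, as a careful person would: the job done as asked, in the order asked, and still so for the second after the job is handed in, with the robot touching nothing.
It also fails if it takes over 58 s, if anything falls off the work surface, if the arm or the gripper's body presses on something with over 40 N, if the wrist force passes 120 N, or if a joint passes its speed limit or range.

## Working session

There is one attempt and no reset: what is moved stays moved. The work goes in short steps, Python scripts to look and compute and a tool call to move; the robot and the scene stay as the last step left them, time stands still between calls to the robot, and variables do not carry over. Pictures are saved under pics/ and viewed, at most 10 in all, crops included, and the job is handed in when it is done.

Besides the shell and the picture viewer there is one more tool, called after "Call:" in YAML: its name, and indented under it one key for each argument. step_arm: Moves the arm, as the interface text tells. Its arguments: {"type":"object","properties":{"increments":{"type":"array","items":{"type":"array"}},"fingers":{"type":"number"},"grip_force":{"type":"number"}},"required":["increments"]}

```bash
mkdir -p pics; cat > h.py <<'E'
import numpy as np, cv2
from plant import r
def cal(n):
    c=r.calibration(n); f=210/np.tan(np.radians(c['fov_y'])/2)
    K=np.array([[f,0,c['cx']],[0,f,c['cy']],[0,0,1]]); return K,c['k1'],np.array(c['R']),np.array(c['t'])
def cloud(n,D,C):
    K,k1,R,t=C
    v,u=np.mgrid[0:420,0:560]
    p=cv2.undistortPoints(np.stack([u,v],-1).reshape(-1,1,2).astype(np.float64),K,np.array([k1,0,0,0.]))[:,0]
    z=D.reshape(-1,1); X=np.hstack([p*z,z]); X=(X-t)@R
    X[z[:,0]<=0]=np.nan
    return X.reshape(420,560,3)
def snap(n,name):
    C=cal(n); P,D=r.snapshot(n); np.savez('pics/'+name,P=P,D=D,X=cloud(n,D,C)); cv2.imwrite(f'pics/{name}.png',P[...,::-1]); return P,D,cloud(n,D,C)
E
python3 - <<'E'
from h import *
s=r.get_state(); print(s['clock'],s['tool_pos'],s['eef_rot'],s['opening'],s['contact_force'])
for n in('top','side'):
    P,D,X=snap(n,n+'0'); print(r.calibration(n)['t'],np.nanmin(X.reshape(-1,3),0),np.nanmax(X.reshape(-1,3),0))
E
```

```text
0.0 [ 0.16273871 -0.60272459  0.21629283] [ 9.91309139e-01  1.31549552e-01 -1.84390704e-04 -9.34316827e-04] 1.001101866838811 [ 0.02401892 -0.85046864  0.5627622 ]
[0.0603223  0.5948793  0.93834348] [ 0.02971696 -1.63504581 -0.7708541 ] [2.04631234 1.35813415 0.22580131]
[0.56610641 0.07899451 1.2431387 ] [-0.91778573 -2.1890805  -0.77616338] [2.50616709 0.57602139 0.60298938]
```

View pics/top0.png

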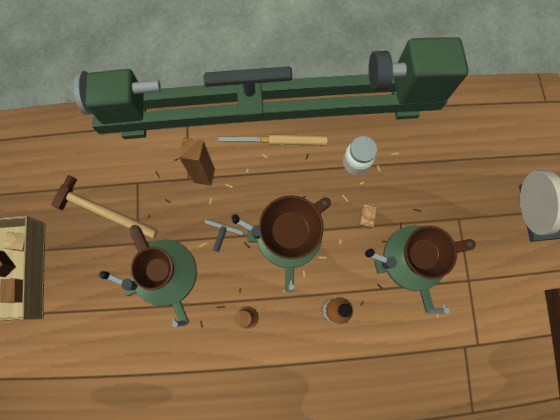

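View pics/side0.png

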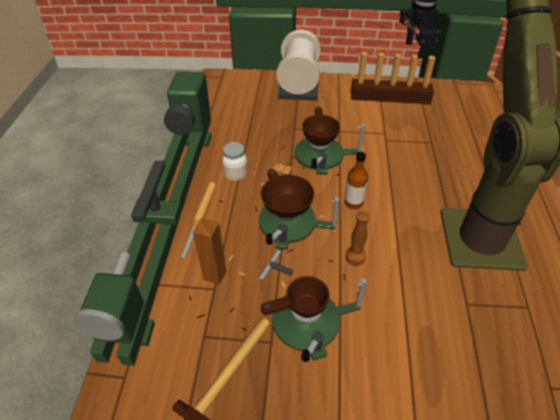

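The top view shows three bowls, at (152,268), (291,228) and (430,252). By eye their rims are about 40, 63 and 50 px across, so the right one is probably the medium. I'll measure them.

```bash
python3 - <<'E'
from h import *
X=np.load('pics/top0.npz')['X']; P=np.load('pics/top0.npz')['P']
from scipy.optimize import least_squares
for nm,(u,v) in dict(left=(152,268),cen=(291,228),right=(430,252)).items():
    W=X[v-55:v+55,u-60:u+60].reshape(-1,3)
    m=(W[:,2]>.109)&(W[:,2]<.121)
    Q=W[m][:,:2]; 
    f=least_squares(lambda p:np.hypot(Q[:,0]-p[0],Q[:,1]-p[1])-p[2],[*np.median(Q,0),.06],loss='soft_l1',f_scale=.002).x
    print(nm,'rim c,r',f.round(4),len(Q),'dia incl wall')
    # lug: outside rim at z .095-.12
    d=np.hypot(*(W[:,:2]-f[:2]).T); m=(W[:,2]>.1)&(W[:,2]<.12)&(d>f[2]+.015)&(d<.112)
    L=W[m]-[*f[:2],0]; print(' lug ang',np.degrees(np.arctan2(L[:,1].mean(),L[:,0].mean())).round(1),'n',len(L),'rmax',d[m].max())
    m=(W[:,2]>.088)&(W[:,2]<.12)&(d>.112)&(d<.145); L=W[m]-[*f[:2],0]; print(' pointer ang',np.degrees(np.arctan2(L[:,1].mean(),L[:,0].mean())).round(1),d[m].mean() if m.any() else 0,len(L))
for n,(u,v) in dict(knobR=(370,254),knobC=(239,219),knobL=(106,275),postR=(446,310),postC=(291,287),postL=(179,323),lugR=(470,245),oil=(344,310),jar=(362,147),blank=(190,148),spindle=(243,319),sander=(369,216),lathe=(400,105),foot=(427,288)).items(): 
    W=X[v-2:v+3,u-2:u+3].reshape(-1,3); print(n,np.nanmedian(W,0).round(3),W[np.nanargmax(W[:,2])].round(3))
E
python3 - <<'E'
import cv2
a=cv2.imread('pics/top0.png')[195:335,300:500]; cv2.imwrite('pics/c1.png',cv2.resize(a,None,fx=4,fy=4,interpolation=cv2.INTER_CUBIC))
E
```

```text
left rim c,r [0.484  0.2899 0.05  ] 684 dia incl wall
 lug ang 23.7 n 156 rmax 0.098554676517874
 pointer ang -158.5 0.13327453530203257 22
cen rim c,r [ 0.5437 -0.023   0.0686] 798 dia incl wall
 lug ang -58.7 n 96 rmax 0.10482853149172397
 pointer ang 174.6 0.12000311648790496 5
right rim c,r [ 0.4625 -0.327   0.0577] 705 dia incl wall
 lug ang -84.5 n 131 rmax 0.10335566827463935
 pointer ang -173.9 0.11879615831383022 8
knobR [ 0.472 -0.196  0.083] [ 0.477 -0.193  0.087]
knobC [0.578 0.095 0.064] [0.58  0.094 0.086]
knobL [0.47  0.403 0.079] [0.47  0.405 0.085]
postR [ 0.334 -0.341  0.111] [ 0.331 -0.342  0.116]
postC [ 0.412 -0.011  0.112] [ 0.408 -0.008  0.115]
postL [0.354 0.236 0.095] [0.355 0.236 0.114]
lugR [ 0.469 -0.418  0.114] [ 0.472 -0.412  0.117]
oil [ 0.356 -0.107  0.185] [ 0.352 -0.104  0.188]
jar [ 0.722 -0.206  0.101] [ 0.717 -0.202  0.106]
blank [0.714 0.181 0.191] [0.708 0.184 0.194]
spindle [0.354 0.092 0.169] [0.351 0.094 0.172]
sander [ 0.57  -0.218  0.027] [ 0.57  -0.216  0.029]
lathe [ 0.84  -0.326  0.065] [ 0.837 -0.326  0.083]
foot [ 0.387 -0.34   0.015] [ 0.389 -0.337  0.019]
```

View pics/c1.png

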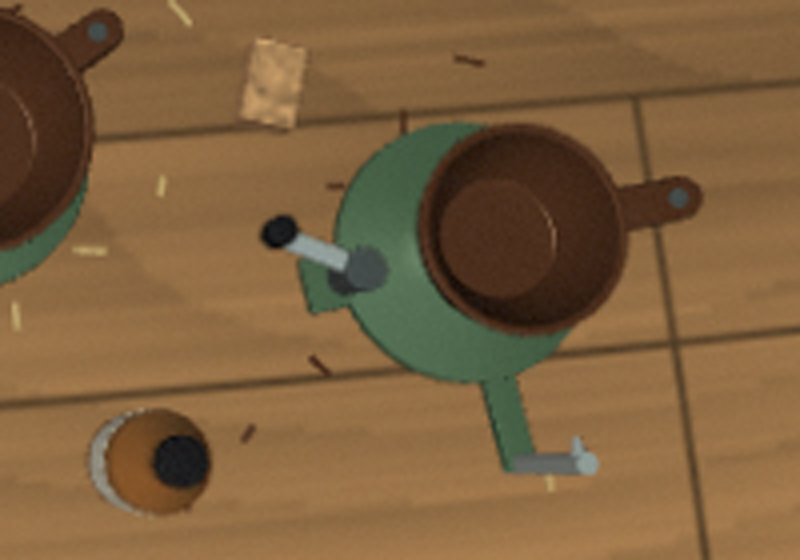

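The right bowl is the medium one, with its axis near (0.4625, -0.327). Its post sits at r=0.130, bearing -174° (0.131 expected), which puts the stand yaw at about 6°. The lever is at about 66°, with the knob 56 mm from its pivot (55 mm expected). The lug is at -84.5°, so the short way is about 90° clockwise. I'll grip the lug tangentially and swing it round.

Call:
step_arm:
  increments:
    - [[3.0, 1.9, 0], [0, 0, 8]]
    - [[3.0, 1.9, 0], [0, 0, 8]]
    - [[3.0, 1.9, 0], [0, 0, 8]]
    - [[3.0, 1.9, 0], [0, 0, 8]]
    - [[3.0, 1.9, 0], [0, 0, 8]]
    - [[3.0, 1.9, 0], [0, 0, 8]]
    - [[3.0, 1.9, 0], [0, 0, 8]]
    - [[3.0, 1.9, 0], [0, 0, 8]]
    - [[3.0, 1.9, 0], [0, 0, 8]]
    - [[3.0, 1.9, 0], [0, 0, 8]]
  fingers: 1
  grip_force: 15

```text
clock: 1.1
tool_pos: [0.4637, -0.4125, 0.2167]
eef_rot: [0.673, 0.74, -0.0, -0.0]
contact_force: [-0.3, -0.4, 0.1]
opening: 1.001
finger_force: 0.0
```

```bash
cat >> h.py <<'E'
from scipy.spatial.transform import Rotation as Ro
def st():
    s=r.get_state(); M=Ro.from_quat(s['eef_rot']).as_matrix()
    print(round(s['clock'],2),'tcp',np.round(s['tool_pos'],4),'tooly deg',np.degrees(np.arctan2(M[1,1],M[0,1])).round(2),'zaxis',M[:,2].round(3),'q',np.round(s['q'],2),'F',np.round(s['contact_force'],1),'op',round(s['opening'],3)); return s
E
python3 - <<'E'
from h import *
st(); P,D,X=snap('wrist','w1')
W=X.reshape(-1,3)
m=(W[:,2]>.105)&(W[:,2]<.122)
print(m.sum())
Q=W[m][:,:2]; d=np.hypot(Q[:,0]-.4625,Q[:,1]+.327); L=Q[(d>.07)&(d<.112)]
print(len(L),L.mean(0),L.min(0),L.max(0))
c=L.mean(0);_,_,V=np.linalg.svd(L-c); print(np.degrees(np.arctan2(*V[0][::-1])))
E
```

```text
1.1 tcp [ 0.4637 -0.4125  0.2167] tooly deg 5.44 zaxis [-0.001  0.    -1.   ] q [ 0.96  0.73 -0.56  1.57  0.44  0.98  0.36] F [-0.3 -0.4  0.1] op 1.001
7250
756 [ 0.47049497 -0.41192207] [ 0.45796611 -0.4306386 ] [ 0.48258077 -0.3951106 ]
-85.93656840356836
```

View pics/w1.png

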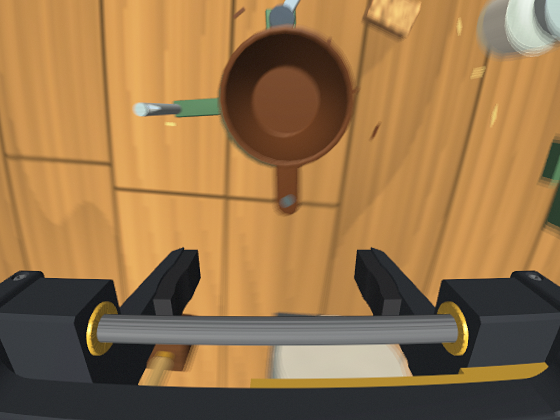

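The wrist view shows the lug at (288,185) pointing at the gripper, the rim around (287,97) and the post tip at (140,108). I'll refine the axis and pointer bearing from this cloud.

```bash
python3 - <<'E'
from h import *
from scipy.optimize import least_squares
X=np.load('pics/w1.npz')['X']
W=X[:250].reshape(-1,3); W=W[np.isfinite(W[:,2])]
c=np.array([.4625,-.327])
d=np.hypot(*(W[:,:2]-c).T);a=np.degrees(np.arctan2(W[:,1]-c[1],W[:,0]-c[0]))
m=(W[:,2]>.111)&(W[:,2]<.119)&(d<.07); Q=W[m];dd=d[m];aa=a[m]
E=[]
for k in range(-180,180,5):
    s=(aa>=k)&(aa<k+5)&(abs(k+87)>20)
    if s.sum()>3: i=np.argsort(dd[s])[-max(1,s.sum()//20)]; E.append(Q[s][i,:2])
E=np.array(E)
f=least_squares(lambda p:np.hypot(E[:,0]-p[0],E[:,1]-p[1])-p[2],[*c,.06],loss='soft_l1',f_scale=.002).x
print('axis',f.round(4),len(E)); 
m=(W[:,2]>.085)&(W[:,2]<.118)&(W[:,0]<c[0]-.105)&(abs(W[:,1]-c[1])<.06)
Q=W[m]; print(m.sum(),Q.min(0),Q.max(0))
top=Q[(Q[:,2]>.108)]; print('post top',np.median(top,0),top[:,:2].min(0),top[:,:2].max(0)); fx=top[:,:2].min(0)/2+top[:,:2].max(0)/2-f[:2]; print(np.hypot(*fx),np.degrees(np.arctan2(fx[1],fx[0])))
for lo in np.arange(.32,.36,.004):
    s=(Q[:,0]>=lo)&(Q[:,0]<lo+.004); 
    if s.sum(): print(round(lo,3),s.sum(),Q[s].mean(0).round(4),Q[s][:,1].min().round(4),Q[s][:,1].max().round(4))
E
```

```text
axis [ 0.462  -0.3242  0.0589] 64
307 [ 0.32610597 -0.34723985  0.0854264 ] [ 0.34785228 -0.33500777  0.11501823]
post top [ 0.33451298 -0.34093057  0.1126707 ] [ 0.32610597 -0.34723985] [ 0.34663207 -0.33500967]
0.12675293248942016 -172.3489060622268
0.324 9 [ 0.3271 -0.341   0.1128] -0.3433 -0.3389
0.328 56 [ 0.3302 -0.3411  0.1127] -0.3465 -0.335
0.332 82 [ 0.3343 -0.3408  0.1089] -0.3472 -0.335
0.336 96 [ 0.3378 -0.3412  0.1058] -0.3464 -0.3356
0.34 38 [ 0.342  -0.3402  0.1075] -0.3442 -0.3369
0.344 26 [ 0.3458 -0.3399  0.1065] -0.3421 -0.3376
```

Call:
step_arm:
  increments:
    - [[0.35, 0, -0.6], [0, 0, 0]]
    - [[0.35, 0, -1.4], [0, 0, 0]]
    - [[0, 0, -2], [0, 0, 0]]
    - [[0, 0, -2], [0, 0, 0]]
    - [[0, 0, -2], [0, 0, 0]]
    - [[0, 0, -2], [0, 0, 0]]
    - [[0, 0, -1.6], [0, 0, 0]]
    - [[0, 0, -1.0], [0, 0, 0]]
    - [[0, 0, -0.5], [0, 0, 0]]
    - [[0, 0, 0], [0, 0, 0]]

```text
clock: 2.15
tool_pos: [0.4696, -0.4135, 0.0856]
eef_rot: [0.675, 0.738, -0.0, -0.0]
contact_force: [0.3, -0.2, -0.0]
opening: 1.0
finger_force: 0.0
```

Call:
step_arm:
  increments:
    - [[0, 0, 0], [0, 0, 0]]
    - [[0, 0, 0], [0, 0, 0]]
    - [[0, 0, 0], [0, 0, 0]]
    - [[0, 0, 0], [0, 0, 0]]
    - [[0, 0, 0], [0, 0, 0]]
    - [[0, 0, 0], [0, 0, 0]]
    - [[0, 0, 0], [0, 0, 0]]
    - [[0, 0, 0], [0, 0, 0]]
    - [[0, 0, 0], [0, 0, 0]]
    - [[0, 0, 0], [0, 0, 0]]
  fingers: 0
  grip_force: 12

```text
clock: 3.15
tool_pos: [0.4702, -0.4134, 0.0862]
eef_rot: [0.675, 0.738, 0.0, 0.0]
contact_force: [-0.0, -0.2, 0.1]
opening: 0.269
finger_force: 12.0
```

```bash
python3 - <<'E'
from h import *
s=st(); c=np.array([.462,-.3255]); p=s['tool_pos'][:2]-c; R=np.hypot(*p); a0=np.degrees(np.arctan2(p[1],p[0])); print(R,a0)
N=20; A=np.radians(np.linspace(a0,-173.3,N+1)); Q=c+R*np.stack([np.cos(A),np.sin(A)],1)
print((-173.3-a0)/N); print((np.diff(Q,axis=0)*100).round(2).tolist(), Q[-1])
E
```

```text
3.15 tcp [ 0.4702 -0.4134  0.0862] tooly deg 5.12 zaxis [ 0.001 -0.    -1.   ] q [ 0.9   0.89 -0.47  1.66  0.56  0.73  0.25] F [-0.  -0.2  0.1] op 0.269
0.08830234999545214 -84.64671071294133
-4.432664464352934
[[-0.68, -0.04], [-0.68, 0.02], [-0.68, 0.07], [-0.67, 0.12], [-0.66, 0.17], [-0.65, 0.22], [-0.63, 0.27], [-0.6, 0.32], [-0.58, 0.37], [-0.55, 0.41], [-0.51, 0.45], [-0.48, 0.49], [-0.44, 0.52], [-0.4, 0.56], [-0.35, 0.58], [-0.31, 0.61], [-0.26, 0.63], [-0.21, 0.65], [-0.16, 0.66], [-0.11, 0.67]] [ 0.3743007 -0.3358023]
```

It's gripped: the opening is 23.7 mm against the 24 mm lug. Now I'll swing along the arc.

Call:
step_arm:
  increments:
    - [[-0.68, -0.04, 0], [0, 0, -4.43]]
    - [[-0.68, 0.02, 0], [0, 0, -4.43]]
    - [[-0.68, 0.07, 0], [0, 0, -4.43]]
    - [[-0.67, 0.12, 0], [0, 0, -4.43]]
    - [[-0.66, 0.17, 0], [0, 0, -4.43]]
    - [[-0.65, 0.22, 0], [0, 0, -4.43]]
    - [[-0.63, 0.27, 0], [0, 0, -4.43]]
    - [[-0.6, 0.32, 0], [0, 0, -4.43]]
    - [[-0.58, 0.37, 0], [0, 0, -4.43]]
    - [[-0.55, 0.41, 0], [0, 0, -4.43]]

```text
clock: 4.15
tool_pos: [0.4057, -0.3943, 0.0861]
eef_rot: [0.904, 0.428, -0.0, 0.0]
contact_force: [-0.7, -0.6, -2.2]
opening: 0.27
finger_force: 12.0
```

```bash
python3 - <<'E'
from h import *
s=st(); c=np.array([.462,-.3255]); p=s['tool_pos'][:2]-c; print(np.hypot(*p),np.degrees(np.arctan2(p[1],p[0])),s['moment'])
E
```

```text
4.15 tcp [ 0.4057 -0.3943  0.0861] tooly deg -39.35 zaxis [-0. -0. -1.] q [ 0.83  0.81 -0.24  1.85  0.35  0.52 -0.33] F [-0.7 -0.6 -2.2] op 0.27
0.08891461513725205 -129.32057942813054 [-0.13879445 -0.03738079  0.16013118]
```

Forces are low and it's tracking well, so I'll do the second half.

Call:
step_arm:
  increments:
    - [[-0.51, 0.45, 0], [0, 0, -4.43]]
    - [[-0.48, 0.49, 0], [0, 0, -4.43]]
    - [[-0.44, 0.52, 0], [0, 0, -4.43]]
    - [[-0.4, 0.56, 0], [0, 0, -4.43]]
    - [[-0.35, 0.58, 0], [0, 0, -4.43]]
    - [[-0.31, 0.61, 0], [0, 0, -4.43]]
    - [[-0.26, 0.63, 0], [0, 0, -4.43]]
    - [[-0.21, 0.65, 0], [0, 0, -4.43]]
    - [[-0.16, 0.66, 0], [0, 0, -4.43]]
    - [[-0.11, 0.67, 0], [0, 0, -4.43]]

```text
clock: 5.15
tool_pos: [0.3724, -0.3353, 0.0861]
eef_rot: [0.998, 0.055, -0.001, -0.0]
contact_force: [-1.2, 0.5, -0.1]
opening: 0.271
finger_force: 12.1
```

```bash
python3 - <<'E'
from h import *
s=st(); c=np.array([.462,-.3255]); p=s['tool_pos'][:2]-c; print(np.hypot(*p),np.degrees(np.arctan2(p[1],p[0])),s['moment'])
P,D,X=snap('top','t2'); 
a=P[195:335,330:490,::-1]; cv2.imwrite('pics/c2.png',cv2.resize(a,None,fx=4,fy=4,interpolation=cv2.INTER_CUBIC))
E
```

```text
5.15 tcp [ 0.3724 -0.3353  0.0861] tooly deg -83.64 zaxis [-0.002  0.001 -1.   ] q [ 0.66  0.75 -0.03  2.05  0.06  0.35 -0.88] F [-1.2  0.5 -0.1] op 0.271
0.09011120623601905 -173.7374883729932 [-0.01022298  0.37983684  0.19968119]
```

Call:
step_arm:
  increments:
    - [[0, 0, 0], [0, 0, 0]]
    - [[0, 0, 0], [0, 0, 0]]
    - [[0, 0, 0], [0, 0, 0]]
    - [[0, 0, 0], [0, 0, 0]]
    - [[0, 0, 0], [0, 0, 0]]
    - [[0, 0, 0], [0, 0, 0]]
    - [[0, 0, 0], [0, 0, 0]]
    - [[0, 0, 0], [0, 0, 0]]
    - [[0, 0, 0], [0, 0, 0]]
    - [[0, 0, 0], [0, 0, 0]]
  fingers: 1

```text
clock: 6.2
tool_pos: [0.3739, -0.3359, 0.0861]
eef_rot: [0.998, 0.057, -0.0, 0.0]
contact_force: [-0.0, 0.1, 0.3]
opening: 1.003
finger_force: 0.0
```

Call:
step_arm:
  increments:
    - [[0, 0, 1], [0, 0, 0]]
    - [[0, 0, 2], [0, 0, 0]]
    - [[0, 0, 3], [0, 0, 0]]
    - [[0, 0, 3], [0, 0, 0]]
    - [[-1, 0, 3], [0, 0, 0]]
    - [[-2, 0, 2], [0, 0, 0]]
    - [[-2, 0, 0], [0, 0, 0]]
    - [[-2, 0, 0], [0, 0, 0]]
    - [[-1, 0, 0], [0, 0, 0]]
    - [[0, 0, 0], [0, 0, 0]]

```text
clock: 7.2
tool_pos: [0.2926, -0.3359, 0.2266]
eef_rot: [0.998, 0.056, -0.0, 0.0]
contact_force: [0.4, -0.3, -0.3]
opening: 0.997
finger_force: 0.0
```

```bash
python3 - <<'E'
from h import *
st(); P,D,X=snap('wrist','w2')
E
```

```text
7.2 tcp [ 0.2926 -0.3359  0.2266] tooly deg -83.59 zaxis [-0.001 -0.    -1.   ] q [ 0.79  0.45 -0.06  2.07  0.04  0.62 -0.75] F [ 0.4 -0.3 -0.3] op 0.997
```

View pics/w2.png

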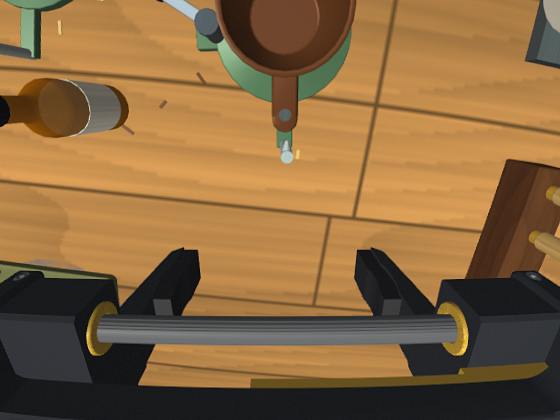

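The lug (285,100) now points at the pointer post (287,157), with the tip at about (286,143). I'll measure the residual angle.

```bash
python3 - <<'E'
from h import *
from scipy.optimize import least_squares
X=np.load('pics/w2.npz')['X'][:250]; P=np.load('pics/w2.npz')['P'][:250].astype(int)
# lug edges and post edges per image row, in px -> world at z plane
C=cal('wrist')
def plane(u,v,z):
    K,k,R,t=C; p=cv2.undistortPoints(np.array([[[u,v]]],float),K,np.array([k,0,0,0.]))[0,0]; d=R.T@np.array([*p,1]); o=-R.T@t; return o+d*(z-o[2])/d[2]
Z=X[...,2]
for v in list(range(78,128,8))+[141,143,145,147,150,153,156,159]:
    w=np.where((Z[v,255:320]>.097))[0]+255
    if len(w): 
        z=.113 if v<135 else .104 if v<149 else .112
        print(v,w.min(),w.max(),plane((w.min()+w.max())/2,v,z).round(4),np.nanmedian(Z[v,w]).round(3))
W=X.reshape(-1,3)
c=np.array([.462,-.3255]); d=np.hypot(*(W[:,:2]-c).T)
m=(W[:,2]>.1085)&(W[:,2]<.118)&(d>.066)&(d<.100)&(W[:,0]<c[0]); L=W[m]; mu=L.mean(0);V=np.linalg.svd(L[:,:2]-mu[:2])[2][0]; print('lug',len(L),mu,np.degrees(np.arctan2(V[1],V[0])),L[:,1].min(),L[:,1].max())
m=(W[:,2]>.108)&(d>.112)&(d<.14)&(W[:,0]<c[0]);L=W[m];print('post',len(L),L.mean(0),L.min(0),L.max(0))
m=(W[:,2]>.111)&(W[:,2]<.119)&(d<.0625)&(d>.057);Q=W[m]
f=least_squares(lambda p:np.hypot(Q[:,0]-p[0],Q[:,1]-p[1])-p[2],[*c,.058]).x; print(f,len(Q))
E
```

```text
78 271 297 [ 0.4039 -0.3305  0.113 ] 0.114
86 271 297 [ 0.3972 -0.3313  0.113 ] 0.114
94 271 297 [ 0.3904 -0.3321  0.113 ] 0.114
102 271 297 [ 0.3835 -0.333   0.113 ] 0.114
110 271 297 [ 0.3766 -0.3338  0.113 ] 0.114
118 272 296 [ 0.3695 -0.3346  0.113 ] 0.114
126 274 295 [ 0.3624 -0.336   0.113 ] 0.114
141 284 287 [ 0.3479 -0.3389  0.104 ] 0.106
143 284 288 [ 0.346  -0.3396  0.104 ] 0.107
145 284 289 [ 0.3442 -0.3404  0.104 ] 0.108
147 282 289 [ 0.3421 -0.3396  0.104 ] 0.108
150 281 290 [ 0.3403 -0.3396  0.112 ] 0.109
153 280 291 [ 0.3374 -0.34    0.112 ] 0.113
156 280 292 [ 0.3346 -0.3408  0.112 ] 0.113
159 281 292 [ 0.3318 -0.3416  0.112 ] 0.113
lug 1035 [ 0.38000887 -0.33317329  0.11403441] -171.50264375008396 -0.34637716380191785 -0.3195366531472019
post 158 [ 0.33389104 -0.3406892   0.11240867] [ 0.32627579 -0.34673754  0.10807111] [ 0.34403965 -0.33493531  0.11465272]
[ 0.46075569 -0.3251153   0.05773093] 686
```

The lug centreline is at about -173.2° and the pointer at about -172.7°, so they agree to under 1°. Next is the lever. I'll push the knob with closed fingers in a straight line along n≈(0.6,-0.8), face perpendicular to n. First I'll check camera-body clearance and the lever angle.

```bash
python3 - <<'E'
from h import *
K,k,R,t=cal('wrist'); print('cam',-R.T@t, 'fwd',R[2], r.get_state()['tool_pos'])
X=np.load('pics/top0.npz')['X'].reshape(-1,3)
m=(X[:,2]>.078)&(X[:,2]<.09)&(np.hypot(X[:,0]-.473,X[:,1]+.196)<.02); print('knob',m.sum(),X[m].mean(0),X[m].min(0),X[m].max(0))
ax=np.array([.4615,-.3255]); y=np.radians(7); pv=ax+.078*np.array([-np.sin(y),np.cos(y)]); kn=X[m].mean(0)[:2]; d=kn-pv; print('pivot',pv,np.hypot(*d),np.degrees(np.arctan2(d[1],d[0])),'shut knob',pv+.055*np.array([np.cos(y),np.sin(y)]))
m=(np.hypot(*(X[:,:2]-pv).T)<.015)&(X[:,2]<.1); print('pivot z',np.nanmax(X[m][:,2]))
E
```

```text
cam [ 0.37680129 -0.32704525  0.39534317] fwd [-0.31528531 -0.03628194 -0.94830311] [ 0.29402704 -0.33602888  0.22648666]
knob 43 [ 0.4757918  -0.19737168  0.08274854] [ 0.46767042 -0.20619085  0.07957213] [ 0.48386748 -0.1902269   0.08656415]
pivot [ 0.45199419 -0.2480814 ] 0.05601608354950905 64.85975846361988 shut knob [ 0.50658423 -0.24137859]
pivot z 0.07052363637628628
```

Call:
step_arm:
  increments:
    - [[1.9, 1.8, 0], [0, 0, -7]]
    - [[1.9, 1.8, 0], [0, 0, -7]]
    - [[1.9, 1.8, 0], [0, 0, -7]]
    - [[1.9, 1.8, 0], [0, 0, -7]]
    - [[1.9, 1.8, 0], [0, 0, -7]]
    - [[1.9, 1.8, 0], [0, 0, -7]]
    - [[1.9, 1.8, 0], [0, 0, -7]]
    - [[1.9, 1.8, 0], [0, 0, -7]]
    - [[1.8, 1.9, 0], [0, 0, -6]]
    - [[0, 0, 0], [0, 0, 0]]
  fingers: 0

```text
clock: 8.25
tool_pos: [0.4681, -0.1684, 0.2257]
eef_rot: [0.887, -0.462, 0.001, -0.001]
contact_force: [-0.1, 0.0, 0.1]
opening: 0.116
finger_force: 0.0
```

```bash
python3 - <<'E'
from h import *
st(); P,D,X=snap('wrist','w3')
W=X.reshape(-1,3); m=(W[:,2]>.076)&(W[:,2]<.09)&(np.hypot(W[:,0]-.476,W[:,1]+.197)<.02); print('knob',m.sum(),W[m].mean(0),W[m].min(0),W[m].max(0)) if m.any() else print('hidden')
E
```

```text
8.25 tcp [ 0.4681 -0.1684  0.2257] tooly deg -145.04 zaxis [ 0.002  0.001 -1.   ] q [ 0.06  0.53  0.31  1.95 -0.24  0.7  -2.02] F [-0.1  0.   0.1] op 0.116
knob 225 [ 0.47770021 -0.1982115   0.08340445] [ 0.46861774 -0.20661981  0.0762584 ] [ 0.48621651 -0.18895328  0.08613018]
```

View pics/w3.png

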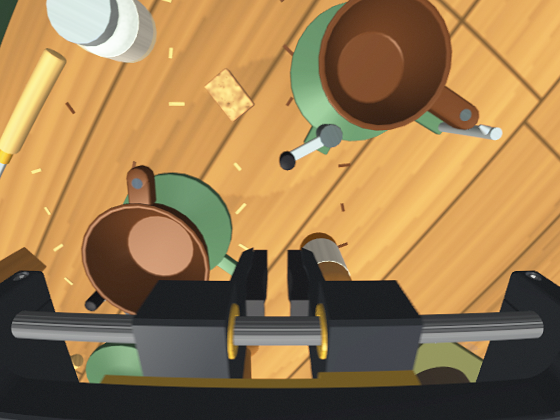

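The wrist view shows the knob at (288,160), measured at (0.4775,-0.198), and the lug still lined up with the post. I'll descend behind the knob with the fingers shut.

Call:
step_arm:
  increments:
    - [[-0.5, -0.3, -1], [0, 0, 0]]
    - [[0, 0, -2], [0, 0, 0]]
    - [[0, 0, -2.2], [0, 0, 0]]
    - [[0, 0, -2.2], [0, 0, 0]]
    - [[0, 0, -2.2], [0, 0, 0]]
    - [[0, 0, -2.2], [0, 0, 0]]
    - [[0, 0, -2], [0, 0, 0]]
    - [[0, 0, -1.2], [0, 0, 0]]
    - [[0, 0, -0.6], [0, 0, 0]]
    - [[0, 0, 0], [0, 0, 0]]

```text
clock: 9.3
tool_pos: [0.4586, -0.1762, 0.0698]
eef_rot: [0.885, -0.466, -0.0, 0.0]
contact_force: [0.2, 0.4, -0.0]
opening: 0.01
finger_force: 0.0
```

```bash
python3 - <<'E'
from h import *
st()
E
```

```text
9.3 tcp [ 0.4586 -0.1762  0.0698] tooly deg -145.49 zaxis [-0.001  0.    -1.   ] q [ 0.19  0.78  0.14  2.09 -0.35  0.29 -1.91] F [ 0.2  0.4 -0. ] op 0.01
```

Call:
step_arm:
  increments:
    - [[0.76, -0.38, 0], [0, 0, 0]]
    - [[0.43, -0.61, 0], [0, 0, 0]]
    - [[0.43, -0.61, 0], [0, 0, 0]]
    - [[0.43, -0.61, 0], [0, 0, 0]]
    - [[0.43, -0.61, 0], [0, 0, 0]]
    - [[0.43, -0.61, 0], [0, 0, 0]]
    - [[0.43, -0.61, 0], [0, 0, 0]]
    - [[0.34, -0.49, 0], [0, 0, 0]]
    - [[0, 0, 0], [0, 0, 0]]
    - [[0, 0, 0], [0, 0, 0]]

```text
clock: 10.3
tool_pos: [0.4955, -0.221, 0.07]
eef_rot: [0.885, -0.465, -0.0, -0.0]
contact_force: [0.2, 0.5, 0.0]
opening: 0.005
finger_force: 0.0
```

```bash
python3 - <<'E'
from h import *
s=st(); n=np.array([.57,-.82]); print(s['contact_force'][:2]@n, (np.array([.5066,-.2414])-s['tool_pos'][:2])@n)
P,D,X=snap('wrist','w4'); W=X.reshape(-1,3); m=(W[:,2]>.07)&(W[:,2]<.088)&(np.hypot(W[:,0]-.5,W[:,1]+.237)<.02); print('knob',m.sum(),W[m].mean(0),W[m].min(0),W[m].max(0)) if m.any() else print('hidden')
E
```

```text
10.3 tcp [ 0.4955 -0.221   0.07  ] tooly deg -145.48 zaxis [-0.  0. -1.] q [ 0.23  0.82  0.17  1.94 -0.32  0.41 -1.89] F [0.2 0.5 0. ] op 0.005
-0.33407393205002134 0.023010213143506125
hidden
```

Call:
step_arm:
  increments:
    - [[0.06, -0.08, 0], [0, 0, 0]]
    - [[0.06, -0.08, 0], [0, 0, 0]]
    - [[0.06, -0.08, 0], [0, 0, 0]]
    - [[0.06, -0.08, 0], [0, 0, 0]]
    - [[0.06, -0.08, 0], [0, 0, 0]]
    - [[0.06, -0.08, 0], [0, 0, 0]]
    - [[0, 0, 0], [0, 0, 0]]
    - [[0, 0, 0], [0, 0, 0]]
    - [[0, 0, 0], [0, 0, 0]]
    - [[0, 0, 0], [0, 0, 0]]

```text
clock: 11.35
tool_pos: [0.4993, -0.2259, 0.0701]
eef_rot: [0.885, -0.465, -0.0, 0.0]
contact_force: [-0.4, 0.1, -0.4]
opening: 0.006
finger_force: 0.0
```

```bash
python3 - <<'E'
from h import *
s=st(); n=np.array([.57,-.82]); print(s['contact_force'][:2]@n, (np.array([.5066,-.2414])-s['tool_pos'][:2])@n)
P,D,X=snap('wrist','w4')
P,D,X=snap('top','t4'); a=P[190:340,300:500,::-1]; b=cv2.imread('pics/w4.png')
cv2.imwrite('pics/c4.png',np.vstack([cv2.resize(a,(400,300)),cv2.resize(b,(400,300))]))
E
```

```text
11.35 tcp [ 0.4993 -0.2259  0.0701] tooly deg -145.48 zaxis [-0.  0. -1.] q [ 0.24  0.82  0.17  1.93 -0.32  0.42 -1.89] F [-0.4  0.1 -0.4] op 0.006
-0.3155495155135866 0.016882286189997566
```

View pics/c4.png

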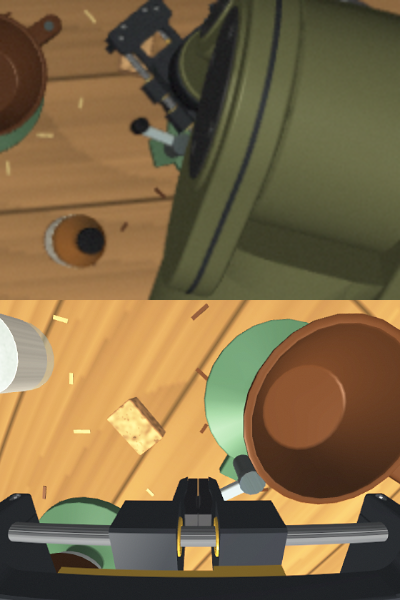

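The top view shows the knob still at about px (370,253), near its open position, with the fingertips past it. I'll measure before doing anything else.

```bash
python3 - <<'E'
from h import *
for f in('top0','t4','t2'):
    X=np.load(f'pics/{f}.npz')['X'].reshape(-1,3); m=(X[:,2]>.076)&(X[:,2]<.09)&(np.hypot(X[:,0]-.477,X[:,1]+.197)<.025); print(f,m.sum(),X[m].mean(0).round(4),X[m].min(0).round(4),X[m].max(0).round(4))
X=np.load('pics/t4.npz')['X']
v,u=np.mgrid[0:420,0:560]
W=X.reshape(-1,3); m=(W[:,2]>.06)&(W[:,2]<.2)&(np.hypot(W[:,0]-.499,W[:,1]+.226)<.04)
for a,b in zip(W[m][::6].round(3),np.stack([u.ravel()[m],v.ravel()[m]],1)[::6]): print(b,a)
P=np.load('pics/t4.npz')['P'][215:275,345:425,::-1]; Q=cv2.imread('pics/w4.png')[200:420,200:360]
cv2.imwrite('pics/c5.png',np.hstack([cv2.resize(P,(480,360),interpolation=2),cv2.resize(Q,(262,360),interpolation=2)]))
E
```

```text
top0 46 [ 0.4758 -0.197   0.0824] [ 0.4677 -0.2062  0.0762] [ 0.4839 -0.1902  0.0866]
t4 46 [ 0.4757 -0.1969  0.0828] [ 0.4675 -0.2058  0.0768] [ 0.4841 -0.19    0.0861]
t2 46 [ 0.4756 -0.1969  0.0828] [ 0.4679 -0.2065  0.0771] [ 0.4838 -0.1906  0.0879]
[377 227] [ 0.513 -0.19   0.197]
[375 229] [ 0.511 -0.189  0.184]
[377 230] [ 0.51  -0.195  0.176]
[377 231] [ 0.508 -0.193  0.18 ]
[376 232] [ 0.506 -0.192  0.178]
[382 232] [ 0.502 -0.198  0.2  ]
[379 233] [ 0.503 -0.197  0.18 ]
[375 234] [ 0.502 -0.188  0.182]
[381 234] [ 0.501 -0.201  0.179]
[377 235] [ 0.499 -0.192  0.179]
[383 235] [ 0.496 -0.201  0.193]
[380 236] [ 0.497 -0.198  0.181]
[373 237] [ 0.498 -0.186  0.168]
[379 237] [ 0.494 -0.195  0.183]
[385 237] [ 0.492 -0.204  0.195]
[378 238] [ 0.493 -0.194  0.18 ]
[384 238] [ 0.498 -0.218  0.137]
[377 239] [ 0.491 -0.192  0.179]
[383 239] [ 0.491 -0.206  0.173]
[376 240] [ 0.491 -0.191  0.171]
[382 240] [ 0.489 -0.202  0.177]
[376 241] [ 0.489 -0.192  0.168]
[382 241] [ 0.487 -0.202  0.175]
[388 241] [ 0.483 -0.21   0.192]
[382 242] [ 0.493 -0.219  0.113]
[388 242] [ 0.488 -0.
[... 598 characters left out ...]
 0.083]
[389 250] [ 0.467 -0.213  0.179]
[395 250] [ 0.465 -0.225  0.182]
[371 251] [ 0.479 -0.199  0.082]
[388 251] [ 0.465 -0.211  0.18 ]
[394 251] [ 0.464 -0.223  0.18 ]
[372 252] [ 0.476 -0.201  0.083]
[389 252] [ 0.463 -0.213  0.178]
[395 252] [ 0.462 -0.225  0.179]
[374 253] [ 0.476 -0.21   0.064]
[394 253] [ 0.46  -0.224  0.176]
[375 254] [ 0.473 -0.212  0.064]
[373 255] [ 0.471 -0.207  0.065]
[380 255] [ 0.47  -0.223  0.066]
[376 256] [ 0.468 -0.213  0.066]
[382 256] [ 0.467 -0.228  0.064]
[375 257] [ 0.466 -0.211  0.066]
[381 257] [ 0.465 -0.225  0.064]
[388 257] [ 0.464 -0.241  0.065]
[379 258] [ 0.463 -0.22   0.065]
[385 258] [ 0.462 -0.234  0.065]
[381 259] [ 0.461 -0.225  0.064]
```

View pics/c5.png

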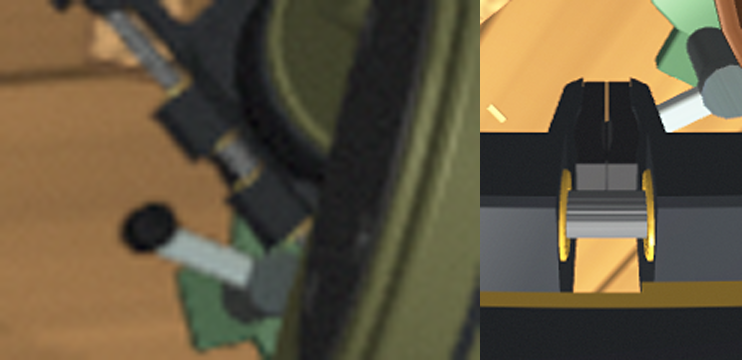

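The lever hasn't moved (same to 0.1 mm), although the TCP passed over that point without any force. I'll check the fingertip's real position in the side and wrist views.

```bash
python3 - <<'E'
from h import *
s=st(); P,D,X=snap('side','s5')
K,k,R,t=cal('side')
def pr(p): return cv2.projectPoints(np.array([p],float),cv2.Rodrigues(R)[0],t,K,np.array([k,0,0,0.]))[0].ravel().round(0)
print('tcp px',pr(s['tool_pos']),'knob0',pr([.4757,-.197,.083]),'shut',pr([.5066,-.2414,.083]))
W=X.reshape(-1,3); m=(W[:,2]>.03)&(W[:,2]<.13)&(np.hypot(W[:,0]-.499,W[:,1]+.226)<.03); print(m.sum(), np.sort(W[m][:,2])[:5] if m.any() else '')
Ww=np.load('pics/w4.npz')['X']; 
for v in(240,250,260,270,290): print(v,Ww[v,[262,268,280,292]].round(3).tolist())
u,v=pr(s['tool_pos']).astype(int); a=P[max(0,v-60):v+60,u-80:u+80,::-1]; print(u,v,a.shape); cv2.imwrite('pics/c6.png',cv2.resize(a,None,fx=4.5,fy=4.5,interpolation=2))
E
```

```text
11.45 tcp [ 0.4993 -0.226   0.0702] tooly deg -145.48 zaxis [-0. -0. -1.] q [ 0.24  0.82  0.17  1.93 -0.32  0.42 -1.89] F [-0.7  0.7 -0.7] op 0.005
tcp px [306. 155.] knob0 [314. 159.] shut [304. 149.]
117 [0.08933681 0.09021312 0.09163208 0.09273685 0.09288796]
240 [[0.495, -0.196, 0.002], [0.49, -0.199, 0.001], [0.482, -0.205, 0.001], [0.472, -0.21, -0.0]]
250 [[0.512, -0.23, 0.095], [0.509, -0.231, 0.093], [0.504, -0.235, 0.094], [0.499, -0.239, 0.096]]
260 [[0.511, -0.229, 0.104], [0.508, -0.231, 0.104], [0.503, -0.235, 0.104], [0.499, -0.239, 0.107]]
270 [[0.511, -0.23, 0.115], [0.508, -0.232, 0.115], [0.503, -0.235, 0.114], [0.499, -0.238, 0.115]]
290 [[0.51, -0.23, 0.131], [0.508, -0.231, 0.131], [0.504, -0.234, 0.131], [0.499, -0.237, 0.13]]
306 155 (120, 160, 3)
```

View pics/c6.png

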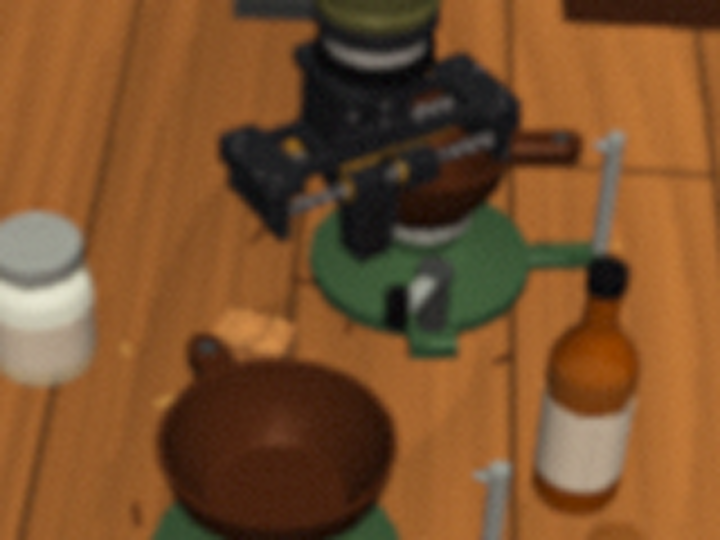

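Both cameras put the fingertip end at z≈0.09, so the tip sits about 20 mm higher than the reported TCP. It passed 6 mm over the knob. I'll back off behind the knob, then go 20 mm lower.

Call:
step_arm:
  increments:
    - [[0, 0, 1], [0, 0, 0]]
    - [[-0.6, 0.86, 0], [0, 0, 0]]
    - [[-0.6, 0.86, 0], [0, 0, 0]]
    - [[-0.6, 0.86, 0], [0, 0, 0]]
    - [[-0.6, 0.86, 0], [0, 0, 0]]
    - [[-0.6, 0.86, 0], [0, 0, 0]]
    - [[-0.6, 0.86, 0], [0, 0, 0]]
    - [[0, 0, -1], [0, 0, 0]]
    - [[0, 0, -1], [0, 0, 0]]
    - [[0, 0, -1.1], [0, 0, 0]]

```text
clock: 12.5
tool_pos: [0.4637, -0.1749, 0.0481]
eef_rot: [0.885, -0.466, 0.0, 0.0]
contact_force: [0.2, 0.6, -0.5]
opening: 0.006
finger_force: 0.0
```

```bash
python3 - <<'E'
from h import *
st(); P,D,X=snap('wrist','w5')
for v in(245,252,260): print(v,X[v,[262,268,280,292]].round(3).tolist())
W=X.reshape(-1,3); m=(W[:,2]>.076)&(W[:,2]<.09)&(np.hypot(W[:,0]-.477,W[:,1]+.197)<.014); print('knob',m.sum(),W[m].mean(0).round(4))
E
```

```text
12.5 tcp [ 0.4637 -0.1749  0.0481] tooly deg -145.5 zaxis [ 0.    -0.001 -1.   ] q [ 0.2   0.83  0.12  2.09 -0.36  0.24 -1.91] F [ 0.2  0.6 -0.5] op 0.006
245 [[0.462, -0.15, 0.002], [0.458, -0.153, 0.002], [0.473, -0.191, 0.083], [0.441, -0.164, 0.001]]
252 [[0.476, -0.178, 0.073], [0.473, -0.18, 0.073], [0.468, -0.183, 0.073], [0.463, -0.188, 0.075]]
260 [[0.475, -0.178, 0.082], [0.473, -0.18, 0.083], [0.468, -0.184, 0.082], [0.464, -0.188, 0.086]]
knob 1017 [ 0.4778 -0.1991  0.0832]
```

Call:
step_arm:
  increments:
    - [[0.43, -0.62, 0], [0, 0, 0]]
    - [[0.4, -0.57, 0], [0, 0, 0]]
    - [[0.4, -0.57, 0], [0, 0, 0]]
    - [[0.4, -0.57, 0], [0, 0, 0]]
    - [[0.4, -0.57, 0], [0, 0, 0]]
    - [[0.4, -0.57, 0], [0, 0, 0]]
    - [[0.4, -0.57, 0], [0, 0, 0]]
    - [[0.4, -0.57, 0], [0, 0, 0]]
    - [[0, 0, 0], [0, 0, 0]]
    - [[0, 0, 0], [0, 0, 0]]

```text
clock: 13.55
tool_pos: [0.4958, -0.2221, 0.0493]
eef_rot: [0.885, -0.466, 0.001, 0.001]
contact_force: [-0.3, -0.3, 0.2]
opening: 0.005
finger_force: 0.0
```

```bash
cat > k.py <<'E'
from h import *
s=st(); n=np.array([.57,-.82]); print('Fn',s['contact_force'][:2]@n)
P,D,X=snap('wrist','w6')
W=X.reshape(-1,3); m=(W[:,2]>.078)&(W[:,2]<.088)&(np.hypot(W[:,0]-.503,W[:,1]+.237)<.025)
Q=W[m]; Q=Q[np.hypot(*(Q[:,:2]-np.median(Q[:,:2],0)).T)<.012]
k=Q.mean(0); d=k[:2]-[.452,-.248]; print('knob',m.sum(),k.round(4),np.hypot(*d),'ang',np.degrees(np.arctan2(d[1],d[0])))
E
python3 k.py
```

```text
13.55 tcp [ 0.4958 -0.2221  0.0493] tooly deg -145.56 zaxis [ 0.001 -0.002 -1.   ] q [ 0.25  0.86  0.15  1.95 -0.33  0.36 -1.89] F [-0.3 -0.3  0.2] op 0.005
Fn 0.1305664114796056
knob 1420 [ 0.5058 -0.2371  0.0834] 0.05489377980695107 ang 11.502261916800311
```

The lever swung and is about 4.5° from shut. I'll ease it onto its stop.

Call:
step_arm:
  increments:
    - [[0.04, -0.09, 0], [0, 0, 0]]
    - [[0.04, -0.09, 0], [0, 0, 0]]
    - [[0.04, -0.09, 0], [0, 0, 0]]
    - [[0.04, -0.09, 0], [0, 0, 0]]
    - [[0.04, -0.09, 0], [0, 0, 0]]
    - [[0.02, -0.09, 0], [0, 0, 0]]
    - [[0, 0, 0], [0, 0, 0]]
    - [[0, 0, 0], [0, 0, 0]]
    - [[0, 0, 0], [0, 0, 0]]
    - [[0, 0, 0], [0, 0, 0]]

```text
clock: 14.6
tool_pos: [0.497, -0.224, 0.0491]
eef_rot: [0.885, -0.465, -0.002, -0.001]
contact_force: [-1.8, 4.8, 4.2]
opening: 0.007
finger_force: 2.8
```

```bash
python3 k.py
```

```text
14.6 tcp [ 0.497  -0.224   0.0491] tooly deg -145.42 zaxis [-0.002  0.003 -1.   ] q [ 0.25  0.86  0.15  1.94 -0.32  0.37 -1.88] F [-1.8  4.8  4.2] op 0.007
Fn -4.914335902529298
knob 1396 [ 0.5063 -0.239   0.0835] 0.054999765113366746 ang 9.442041656098938
```

Call:
step_arm:
  increments:
    - [[0.02, -0.1, 0], [0, 0, 0]]
    - [[0.02, -0.1, 0], [0, 0, 0]]
    - [[0.02, -0.1, 0], [0, 0, 0]]
    - [[0.02, -0.1, 0], [0, 0, 0]]
    - [[0.02, -0.1, 0], [0, 0, 0]]
    - [[0, 0, 0], [0, 0, 0]]
    - [[0, 0, 0], [0, 0, 0]]
    - [[0, 0, 0], [0, 0, 0]]
    - [[0, 0, 0], [0, 0, 0]]
    - [[0, 0, 0], [0, 0, 0]]

```text
clock: 15.65
tool_pos: [0.4969, -0.2241, 0.049]
eef_rot: [0.886, -0.464, -0.005, -0.003]
contact_force: [-3.8, 12.4, 11.4]
opening: 0.005
finger_force: 6.7
```

```bash
python3 k.py
```

```text
15.65 tcp [ 0.4969 -0.2241  0.049 ] tooly deg -145.24 zaxis [-0.006  0.01  -1.   ] q [ 0.26  0.86  0.15  1.93 -0.32  0.38 -1.88] F [-3.8 12.4 11.4] op 0.005
Fn -12.372557728552414
knob 1375 [ 0.5063 -0.2392  0.0835] 0.055054360943678715 ang 9.232502256368008
```

The lever is firm against its stop: 12 N with no motion. I'll withdraw and look.

Call:
step_arm:
  increments:
    - [[-0.2, 0.8, 0], [0, 0, 0]]
    - [[-0.5, 0.8, 0], [0, 0, 0]]
    - [[-0.8, 1.2, 0], [0, 0, 0]]
    - [[-0.8, 1.2, 0], [0, 0, 0]]
    - [[0, 0, 1.5], [0, 0, 0]]
    - [[0, 0, 3], [0, 0, 0]]
    - [[0, 0, 4], [0, 0, 0]]
    - [[0, 0, 4], [0, 0, 0]]
    - [[0, 0, 4], [0, 0, 0]]
    - [[0, 0, 0], [0, 0, 0]]

```text
clock: 16.7
tool_pos: [0.479, -0.1935, 0.2189]
eef_rot: [0.885, -0.466, 0.006, -0.0]
contact_force: [0.4, -0.9, -0.7]
opening: 0.004
finger_force: 0.0
```

```bash
python3 - <<'E'
from h import *
st(); P,D,X=snap('wrist','w7'); W=X[:245].reshape(-1,3)
def c(lo,hi,p,rad):
    m=(W[:,2]>lo)&(W[:,2]<hi)&(np.hypot(W[:,0]-p[0],W[:,1]-p[1])<rad); return W[m]
k=c(.08,.088,(.5063,-.24),.014); print('knob',len(k),k.mean(0).round(4))
b=c(.061,.068,(.482,-.243),.016); mu=b.mean(0); V=np.linalg.svd(b[:,:2]-mu[:2])[2][0]; print('bar',len(b),mu.round(4),np.degrees(np.arctan(V[1]/V[0])))
e=[]
for x in np.arange(.468,.495,.003):
    s=b[abs(b[:,0]-x)<.0015]
    if len(s)>3: e.append([x,(s[:,1].min()+s[:,1].max())/2,np.ptp(s[:,1])])
e=np.array(e); print(e.round(4)); print('centreline deg',np.degrees(np.arctan(np.polyfit(e[:,0],e[:,1],1)[0])))
p=c(.067,.075,(.452,-.247),.02); print('pivot',len(p),p.min(0),p.max(0),(p.min(0)/2+p.max(0)/2).round(4))
d=k.mean(0)[:2]-(p.min(0)/2+p.max(0)/2)[:2]; print('pivot->knob',np.hypot(*d),np.degrees(np.arctan2(d[1],d[0])))
lu=c(.1085,.118,(.381,-.334),.02); mu=lu.mean(0); V=np.linalg.svd(lu[:,:2]-mu[:2])[2][0]; print('lug',len(lu),mu,np.degrees(np.arctan(V[1]/V[0])))
po=c(.1085,.118,(.333,-.341),.009); print('post',len(po),po.mean(0) if len(po) else '')
E
```

```text
16.7 tcp [ 0.479  -0.1935  0.2189] tooly deg -145.57 zaxis [ 0.011 -0.005 -1.   ] q [ 0.1   0.56  0.31  1.92 -0.25  0.69 -1.98] F [ 0.4 -0.9 -0.7] op 0.004
knob 237 [ 0.5073 -0.2401  0.0837]
bar 311 [ 0.4821 -0.2432  0.0639] 7.325141069727879
[[ 0.468  -0.245   0.0117]
 [ 0.471  -0.2447  0.0117]
 [ 0.474  -0.2443  0.0116]
 [ 0.477  -0.2439  0.0117]
 [ 0.48   -0.2432  0.0116]
 [ 0.483  -0.2429  0.0117]
 [ 0.486  -0.2425  0.0117]
 [ 0.489  -0.2421  0.0117]
 [ 0.492  -0.2419  0.0119]]
centreline deg 7.9877791963746265
pivot 1 [ 0.45110964 -0.2480301   0.06701948] [ 0.45110964 -0.2480301   0.06701948] [ 0.4511 -0.248   0.067 ]
pivot->knob 0.0567134957984407 8.066724156247503
lug 989 [ 0.38134034 -0.33306346  0.11387925] 6.69370040434912
post 172 [ 0.33367755 -0.34066431  0.11222521]
```

View pics/w7.png

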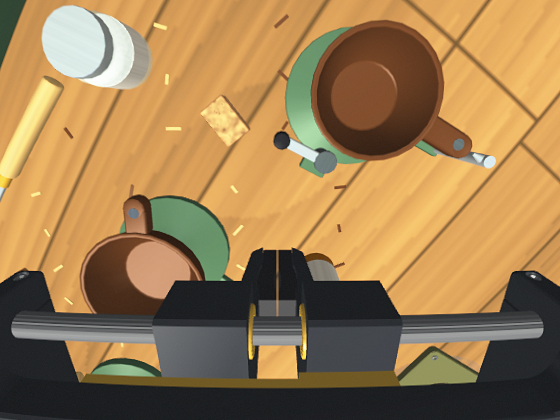

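The final view shows the lever shut: the bar at (300,150) lies at about 7.7°, along the stand's x. The lug (450,140) points at the post (488,160) to within about 1°. Nothing else appears moved and the gripper is clear, so I'm handing in.

```bash
python3 -c "
from plant import r
print(r.finish_job())"
```

```text
the job is handed in; nothing more can be done
None
```

I turned the medium bowl until its lug pointed at the stand's pointer (within about 1° by camera), then pushed its clamp lever shut against the stop; the job was handed in at about 17 s with the gripper clear, and the hand-in returned no verdict.

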